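# Set the air valve and blow out the dust cup

## Task

Turn the lever of the air valve until it lies in line over the fixed pointer arm beneath it. With the air set so, take the dust cup and press it mouth down, centred on the blow-out station's sprung pad, until the pad is fully down for about half a second, then let the pad come up again and leave the cup standing on it, mouth down. Leave the valve at the pointer and don't disturb the other things on the bench.

Things in the scene. Friction and masses are not known exactly. Their poses are not given: they have to be found in the camera images.
- valve: Brass quarter-turn ball valve on a copper pipe, fixed to the bench: pipe 22 mm thick and 230 mm long along its y axis, centre line 35 mm above the bench, going down into the bench at both ends. Origin on the bench under the lever's axis. With the valve shut the lever points to this body's -x.
- valve_axis (a point): Point on the upright turning axis of the lever, at the middle height of the lever's grip, 100 mm above the bench.
- lever (a joint): Opening of the valve in rad: 0 shut (lever points to the valve's -x, square to the pipe), grows counter-clockwise seen from above to 1.57 fully open (lever along the pipe, to the valve's -y). Stiff: stays where it is left, takes about 3 N at the grip.
- lever_tip (a point): Outer end of the lever, 100 mm from the axis, at mid height of its black grip. The grip is a level bar 16 mm wide and 26 mm high (87 to 113 mm above the bench), from 34 to 100 mm from the axis; nothing but the pointer arm is below it, which ends 78 mm above the bench at most. The point's -x axis points outward along the lever.
- pointer_tip (a point): Top of the small upturned end of the flat aluminium pointer arm (10 mm wide, top 70 mm above the bench, upturned end 78 mm) that is clamped on the valve under the lever; this point is 123 mm from the lever's axis, so it shows beyond the lever's end. Its -x axis points outward from the axis. It does not move. The valve is set when the lever points the same way as this arm.
- station: Blow-out station fixed to the bench: a 140 mm square steel plate with a round grey housing 116 mm across and 34 mm high. Origin on the bench under its centre.
- pad_top (a point): Centre of the flat top face of the sprung round black pad, 90 mm across, 50 mm above the bench when up; a small brass nozzle 12 mm thick stands 8 mm up from its centre and goes inside the cup's mouth. Moves with the pad.
- pad (a joint): Downward travel of the pad in m: 0 up, 0.010 fully down (about 9 N, then a hard stop).
- cup: Grey plastic dust cup standing mouth down on the bench: 86 mm tall, 52 mm across, with a rim flange 64 mm across over the lowest 8 mm; inside 44 mm across; closed flat top; about 120 g. Origin at the centre of its mouth (the lower face), z axis up towards the closed end.
- sanding_block: Bystander: wooden sanding block with a cork sole, 110 x 60 x 34 mm. Origin under its centre.
- foot_blank: Bystander: turned wooden furniture foot, 60 mm across, 60 mm tall. Origin under its centre.
- wax_jar: Bystander: squat wax jar, 72 mm across, 55 mm tall. Origin under its centre.
Mind the look-alikes: they are no part of the job. Leave any blue or red look-alike of the cup alone.

How it is judged (in metres and radians):
On the way, in this order (a step that is already met when the one before it is completed fails the run):
1. the valve lever is in line with the pointer arm (within 0.1 rad) and still (angle between the x axis of lever_tip and the x axis of pointer_tip, either way round below 0.1 rad and velocity of joint lever between -0.05 and 0.05 rad/s), for 0.3 s.
2. with the valve so set, the cup, mouth down and within 20 mm of the pad's centre, presses the pad fully down (at least 8.5 of 10 mm) (angle between the x axis of lever_tip and the x axis of pointer_tip, either way round below 0.1 rad and horizontal distance between cup and pad_top below 0.02 m and angle between cup's own z axis and vertical below 0.12 rad and value of joint pad above 0.0085 m and contact force between cup and pad above 3 N), for 0.3 s.
At the end, for the whole second after the job is handed in: The lever is within 0.1 rad of the pointer arm's direction; the cup stands released, still and mouth down on the pad (within 20 mm of its centre, tilted less than 0.12 rad), and the pad is up again (less than 3 mm down) (angle between the x axis of lever_tip and the x axis of pointer_tip, either way round below 0.1 rad and horizontal distance between cup and pad_top below 0.02 m and angle between cup's own z axis and vertical below 0.12 rad and value of joint pad below 0.003 m and z of cup in the frame of pad_top between -0.004 and 0.004 m and linear speed of cup below 0.03 m/s); the robot touches nothing.
It fails at once if a bystander (sanding block, wooden foot or wax jar) is moved by more than 30 mm (distance of any of sanding_block, foot_blank, wax_jar from where it was at the start of the episode above 0.03 m).
It also fails if it takes over 51 s, if anything falls off the work surface, if the arm or the gripper's body presses on something with over 40 N, if the wrist force passes 120 N, or if a joint passes its speed limit or range.

## Robot

A 6-joint arm with a two-finger parallel gripper is mounted at the origin on the work surface. World frame = base frame: x ahead of the robot, y to its left, z up, the work surface at z = 0. Lengths are in m, angles in degrees, forces in N, time in s.
With the tool pointing down it reaches from about 0.4 to 0.825 m from the base axis. Payload 7 kg.
Tool frame: the origin (TCP) lies at the very end of the fingers, on their centre line; the grasp point (between the pads) lies 19 mm behind it (ctrl.tcp_to_grasp is the distance from the TCP to the grasp point, in m); z points along the fingers, y is the direction in which the jaws open and shut (so a half turn about z gives the same grasp; the last joint's range is limited). The gripper opens to 88 mm and grips with 3 to 60 N. Pads are 19 mm wide; open, the fingers measure 130 mm over their backs; the gripper's body (78 mm by 193 mm) begins 47 mm behind the grasp point.
Start: joints at [16.507, 20.546, 0.682, 0, -70.136, -16.507], TCP at [0.675, -0, 0.195] pointing down, gripper open.
Joint ranges: [-176.03, 176.03], [-82.01, 121.73], [-58.28, 71.71], [-173.87, 95.51], [-174.79, -0.11], [-173.66, 173.66]. Speed limits (degrees/s): [136.94, 136.94, 172.46, 180, 180, 180].

## Interface

Orientations are given as [roll, pitch, yaw] about the fixed x, y, z axes, in that order (R = Rz(yaw) Ry(pitch) Rx(roll)).
In Python, from plant import ctrl gives the robot as it stands.
- The arm moves only by the tool jog_arm, never from a script. Its argument "commands" is a list of rows, each an object of numbers: "x", "y", "z": the shift along the tool's x, y, z in cm; "roll": the turn about the tool's z in rad. In form: [{"x": .., "y": .., "z": .., "roll": ..}, ...]. A call has 1 to 12 rows; each row shifts and turns the commanded pose from where the row before left it, along the tool's axes as they then stand; what a row does not reach is not made up. A row lasts 1/10 s, in which the tool goes at most 50 mm and 8.59 degrees, less where a joint would pass 70% of its speed; a pose out of reach is approached as far as the arm can. A call is refused whole if a number of a shift passes 5 or a number of a turn 0.15, either way. A call with a gripper value outside its range is refused whole. "gripper" is the finger opening in cm, from 0 to 8.76, set as the call begins (left out, the last holds). The fingers move at their own pace and stop on an object; the grip force is fixed at half the most. Time passes only in rows, so rows that do not move let the fingers close. It gives the time, the measured TCP pose, the force and the opening at its end, in the units of the state.
- ctrl.get_obs(): the state, without advancing time (a new reading comes with each control period).
- ctrl.snapshot(name): name is "scene" or "side" or "wrist"; returns a dict with "image" (480x640x3 uint8, red, green, blue), "mtx" (3x3 intrinsics, pixels), "k1" (the pictures are not rectified: a ray, as slopes to the right and down, at radius r is drawn at 1 + k1 r^2 times it, then the intrinsics apply), "position" and "orientation" of the camera in the world; the wrist camera has in their place "hand_eye" (4x4, takes a point from camera to tool coordinates, whose origin is the TCP and whose axes are the flange's). Camera axes: x right, y up, looking along -z (the intrinsics and any distortion apply to the point x, -y, -z); pixel columns grow to the right and rows downward; lengths in m; the calibration is good to about 2 mm. A picture is of the moment at which its call begins: read the wrist's pose just before it. There is no depth.
- ctrl.close_job(): hands the job in, once; it reports no verdict.
Trained networks look in the newest picture that a camera, given by its name, has taken for a name from the list of things; names that differ only in an ending like _2 or _b are one class to them, and where a whole thing is asked for, a point or a joint stands for the part that bears it (a point fixed in the world has none). Each returns a list of dicts, best first, with "confidence" (0 to 1); they miss things now and then, are a little off and sometimes report something else, mostly with a low value. They report only what shows in the picture. A call takes as long as a camera call. They do not tell look-alikes from the thing itself.
- ctrl.search_frame(camera, query): "position" ([column, row] as shares, 0 to 1, of the picture: columns of its width, rows of its height, amid what is visible of it).
- ctrl.regions_of(camera, query): "mask" (480x640 bool, what is visible of it) and "position" ([column, row] as shares, 0 to 1, of the picture: columns of its width, rows of its height, amid what is visible of it).
The state is a dict: "clock": time; "joint_pos": joint angles; "qvel": joint speeds; "tau": joint torques, N m; "tool_pos": TCP position; "orientation": TCP orientation; "force": force on the tool from outside, world axes, zero at the start; "moment": the same for the moment, N m; "opening": finger opening in m.
Only numpy, scipy, OpenCV 4.12 (cv2) and the standard library are available. Lean on these libraries where they do the work, as an engineer would, in place of code of your own. Each camera call takes 0.05 s, during which the arm holds its last target.

## Working session

There is one attempt and no reset: what is moved stays moved. The work goes in short steps, Python scripts to look and compute and a tool call to move; the robot and the scene stay as the last step left them, time stands still between calls to the robot, and variables do not carry over. Pictures are saved under pics/ and viewed, and the job is handed in when it is done.

Besides the shell and the picture viewer there is one more tool, called as a command line: name --argument value ..., lists and objects as JSON in quotes. jog_arm: Moves the arm, as the interface text tells. Its arguments: {"type":"object","properties":{"commands":{"type":"array"},"gripper":{"type":"number"}},"required":["commands"]}

```bash
mkdir -p pics; ls; cat > h.py <<'E'
import numpy as np, cv2
from plant import ctrl
from scipy.spatial.transform import Rotation as R
def save(name,im): cv2.imwrite('pics/'+name,im[:,:,::-1])
E
python3 - <<'E'
from h import *
o=ctrl.get_obs(); print({k:np.round(v,3) for k,v in o.items()})
for c in ['scene','side']:
    s=ctrl.snapshot(c); save(c+'0.png',s['image']); print(c,np.round(s['mtx'],1).tolist(),s['k1'],s['position'],s['orientation'])
    np.savez(c+'0.npz',**s)
    for q in ['valve','lever','lever_tip','pointer_tip','valve_axis','station','pad_top','cup','sanding_block','foot_blank','wax_jar']:
        r=ctrl.search_frame(c,q); print(q,[(round(x['confidence'],2),np.round(np.array(x['position'])*[640,480],1).tolist()) for x in r])
E
```

```text
pics
{'clock': np.float64(0.0), 'joint_pos': array([ 1.6508e+01,  2.0591e+01,  6.3200e-01, -1.7000e-02, -7.0136e+01,
       -1.6506e+01]), 'qvel': array([ 0.037, -0.041,  0.057,  0.007,  0.091,  0.051]), 'tau': array([-1.0000e-03, -5.8273e+01,  2.9306e+01,  6.9970e+00,  7.0000e-03,
       -0.0000e+00]), 'tool_pos': array([ 0.674, -0.   ,  0.195]), 'orientation': array([ 1.79904e+02, -1.10000e-02, -9.00040e+01]), 'force': array([ 0.848, -0.084, -0.231]), 'moment': array([ 0.008, -0.021,  0.052]), 'opening': np.float64(0.088)}
scene [[472.7, 0.0, 326.2], [0.0, 472.7, 241.6], [0.0, 0.0, 1.0]] -0.06829087379488721 [ 1.04742359 -0.39775215  0.95954871] [35.44303129 -0.92623444 48.44412755]
valve [(0.63, [246.1, 292.7])]
lever [(0.82, [231.9, 280.6]), (0.25, [303.7, 219.8])]
lever_tip [(0.58, [231.4, 284.0])]
pointer_tip [(0.9, [233.5, 303.4])]
valve_axis [(0.83, [245.7, 293.9])]
station [(0.62, [403.6, 233.6])]
pad_top [(0.89, [402.5, 214.3])]
cup [(0.96, [291.5, 182.7]), (0.74, [300.2, 217.9]), (0.6, [194.8, 250.7]), (0.58, [334.0, 246.1])]
sanding_block [(0.61, [389.5, 161.4])]
foot_blank [(0.93, [147.9, 305.0])]
wax_jar [(0.69, [371.7, 313.6])]
side [[522.3, 0.0, 307.6], [0.0, 522.3, 240.3], [0.0, 0.0, 1.0]] -0.005905513512287531 [ 0.04384433 -0.92583228  0.68309329] [ 61.84520067  -0.11142235 -29.81395405]
valve [(0.75, [351.6, 306.4]), (0.65, [282.2, 231.7])]
lever [(0.84, [336.4, 291.2])]
lever_tip [(0.82, [335.2, 290.4])]
pointer_tip [(0.55, [362.3, 305.8])]
valve_axis [(0.8, [349.2, 306.8])]
station [(0.77, [283.2, 233.6])]
pad_top [(0.58, [288.3, 226.3]), (0.48, [280.5, 235.7])]
cup [(0.98, [216.9, 239.3]), (0.96, [259.6, 270.5]), (0.96, [293.9, 260.7]), (0.71, [269.4, 342.3]), (0.57, [214.4, 268.4])]
sanding_block [(0.79, [191.1, 231.4])]
foot_blank [(0.96, [334.9, 388.1]), (0.52, [352.1, 306.6]), (0.5, [336.6, 294.6])]
wax_jar [(0.68, [369.8, 252.4])]
```

View pics/scene0.png

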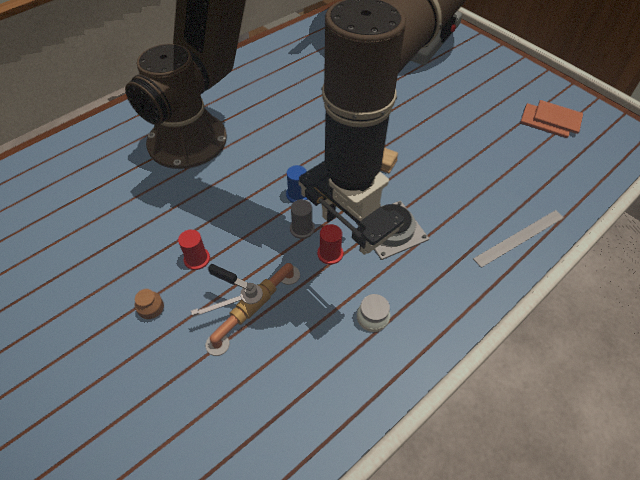

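View pics/side0.png

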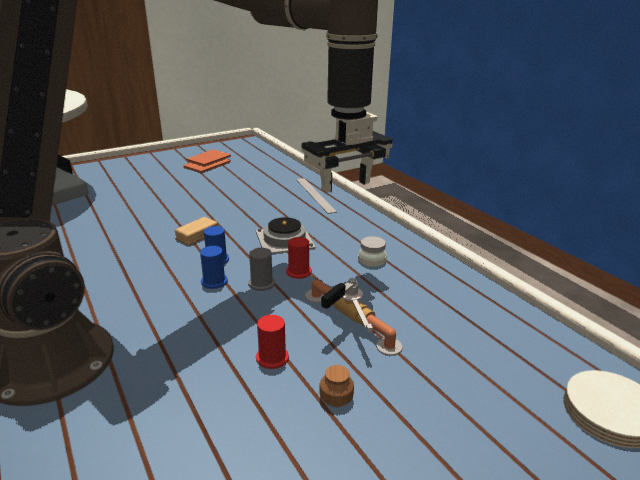

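The scene shows the grey cup at (301,218) (side (261,268)). There are red look-alikes at (195,250) and (331,245), and a blue one at (297,183), with two blues in the side view. Only the grey cup fits the description. The valve is at (250,293), with its black lever towards (222,273) and the pointer towards (193,312). I'll confirm these in enlarged crops.

```bash
python3 - <<'E'
from h import *
a=np.load('scene0.npz')['image'];b=np.load('side0.npz')['image']
c1=cv2.resize(a[240:360,170:310],None,fx=5,fy=5,interpolation=cv2.INTER_CUBIC)
c2=cv2.resize(b[270:360,300:410],None,fx=6,fy=6,interpolation=cv2.INTER_CUBIC)
save('c1.png',c1);save('c2.png',c2)
c3=np.hstack([cv2.resize(a[150:280,270:350],(400,600),interpolation=cv2.INTER_CUBIC)[:,:, :],cv2.resize(b[205:305,240:320],(400,600),interpolation=cv2.INTER_CUBIC)])
save('c3.png',c3[:600])
E
```

```text
(no output)
```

View pics/c1.png

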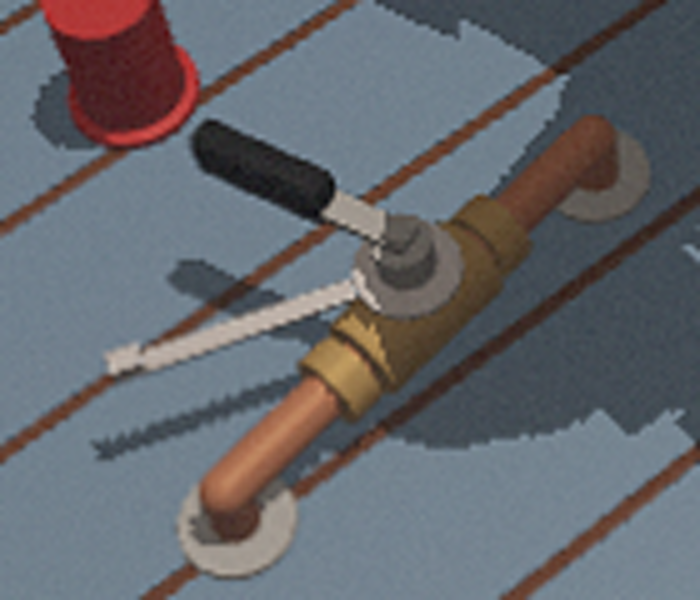

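View pics/c2.png

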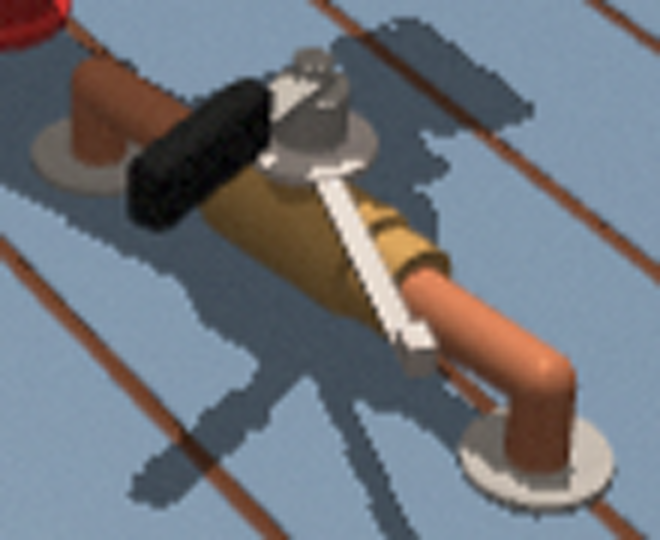

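View pics/c3.png

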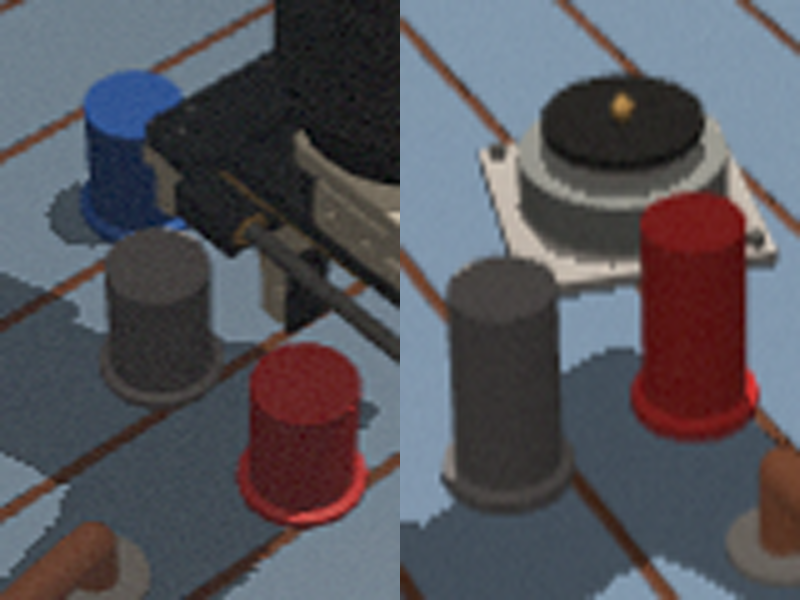

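The crops confirm the single grey cup. Its top is at scene (301.6,206.8) and side (260.6,253.3), with a red look-alike close by. The lever is 1 to 2 hand-widths short of the pointer, and the pointer tip is at scene (195,311) and side (370,326).

```bash
cat >> h.py <<'E'
def ray(s,uv,pose=None):
    K=s['mtx'];k1=float(s['k1'])
    d=cv2.undistortPoints(np.array([[uv]],float),np.array(K,float),np.array([k1,0,0,0.]))[0,0]
    M=R.from_euler('xyz',s['orientation'],degrees=True).as_matrix()
    return np.array(s['position']),M@np.array([d[0],-d[1],-1])
def atz(s,uv,z):
    p,d=ray(s,uv); return p+d*(z-p[2])/d[2]
def tri(rs):
    A=np.zeros((3,3));b=np.zeros(3)
    for p,d in rs:
        d=d/np.linalg.norm(d);P=np.eye(3)-np.outer(d,d);A+=P;b+=P@p
    return np.linalg.solve(A,b)
E
python3 - <<'E'
from h import *
a=dict(np.load('scene0.npz'));b=dict(np.load('side0.npz'))
C1=lambda u,v:(170+u/5,240+v/5); C2=lambda u,v:(300+u/6,270+v/6)
L=lambda u,v:(270+u/5,150+v/4.615); Rr=lambda u,v:(240+u/5,205+v/6)
for n,pa,pb,z in [('ptip',C1(125,355),C2(418,335),.078),('levend',C1(203,145),C2(150,190),.1),('levtopInner',C1(320,190),C2(262,90),.113),('disc',C1(408,272),C2(322,150),.07),('screw',C1(405,225),C2(313,60),.12),
 ('cup',L(158,262),Rr(503,290),.086),('red',L(305,383),Rr(692,222),.086),('noz',None,Rr(622,102),.058),('blue',L(135,103),None,.086),
 ('red2',(191.5,236),(271.5,324),.086),('blueA',None,(212,253),.086),('blueB',None,(215,234),.086),('jar',(376,303),(373,243),.055),('foot',(147,297),(337,374),.06),('pad_a',(402.5,214.3),None,.05),('sand',None,(193,229),.034)]:
    print(n,np.round(atz(a,pa,z),3) if pa else '',np.round(atz(b,pb,z),3) if pb else '',np.round(tri([ray(a,pa),ray(b,pb)]),3) if pa and pb else '')
E
```

```text
ptip [ 0.541 -0.294  0.078] [ 0.539 -0.299  0.078] [ 0.541 -0.295  0.076]
levend [ 0.49  -0.217  0.1  ] [ 0.49  -0.217  0.1  ] [ 0.49  -0.217  0.1  ]
levtopInner [ 0.549 -0.195  0.113] [ 0.543 -0.202  0.113] [ 0.547 -0.194  0.108]
disc [ 0.582 -0.18   0.07 ] [ 0.578 -0.189  0.07 ] [ 0.582 -0.181  0.065]
screw [ 0.59 -0.18  0.12] [ 0.562 -0.204  0.12 ] [ 0.58  -0.176  0.1  ]
cup [0.476 0.049 0.086] [ 0.634 -0.052  0.086] [ 0.576 -0.054  0.158]
red [0.58  0.05  0.086] [ 0.744 -0.05   0.086] [ 0.671 -0.059  0.165]
noz  [0.812 0.102 0.058] 
blue [0.382 0.112 0.086]  
red2 [ 0.378 -0.197  0.086] [ 0.377 -0.212  0.086] [ 0.378 -0.2    0.081]
blueA  [0.376 0.097 0.086] 
blueB  [0.417 0.184 0.086] 
jar [0.767 0.014 0.055] [ 0.765 -0.002  0.055] [0.769 0.011 0.051]
foot [ 0.434 -0.353  0.06 ] [ 0.426 -0.362  0.06 ] [ 0.43  -0.354  0.053]
pad_a [0.634 0.241 0.05 ]  
sand  [0.407 0.338 0.034]
```

```bash
python3 - <<'E'
from h import *
a=dict(np.load('scene0.npz'));b=dict(np.load('side0.npz'))
L=lambda u,v:(270+u/5,150+v/4.615); Rr=lambda u,v:(240+(u-400)/5,205+v/6)
for n,pa,pb,z in [('cup',L(158,262),Rr(503,290),.086),('red',L(305,383),Rr(692,222),.086),('noz',None,Rr(622,102),.058),('blue',L(135,103),None,.086)]:
    print(n,np.round(atz(a,pa,z),3) if pa else '',np.round(atz(b,pb,z),3) if pb else '',np.round(tri([ray(a,pa),ray(b,pb)]),3) if pa and pb else '')
# axis fit: lever end, pointer end, disc combos
P=np.array([.541,-.295]);Lv=np.array([.490,-.217])
from scipy.optimize import least_squares
f=lambda q:np.r_[np.hypot(*(q-P))-.123,np.hypot(*(q-Lv))-.100,.5*(q-[.582,-.181])]
q=least_squares(f,[.58,-.18]).x
print(q,np.degrees(np.arctan2(*(P-q)[::-1])),np.degrees(np.arctan2(*(Lv-q)[::-1])))
for r in ctrl.regions_of('scene','lever')[:1]+ctrl.regions_of('scene','pointer_tip')[:1]: print(r['position'],r['mask'].sum())
E
```

```text
cup [0.476 0.049 0.086] [0.473 0.04  0.086] [0.476 0.049 0.082]
red [0.58  0.05  0.086] [0.576 0.045 0.086] [0.579 0.051 0.083]
noz  [0.623 0.21  0.058] 
blue [0.382 0.112 0.086]  
[ 0.58269091 -0.17963912] -109.86963280685231 -158.04714113152184
[0.3603, 0.5792] 546
[0.6048, 0.336] 303
```

Positions:
- **Cup:** (0.476, 0.048)
- **Pad:** about (0.623, 0.21)
- **Lever axis:** (0.583, -0.180)
- **Lever:** 202°
- **Pointer:** 250°

The lever needs about +48°. Distances from the axis match the given 100 and 123 mm.

First I'll go over the grip at radius 75 mm, (0.513, -0.208).

jog_arm --commands '[{"x":3,"y":2.3},{"x":3,"y":2.3},{"x":3,"y":2.3},{"x":3,"y":2.3},{"x":3,"y":2.3},{"x":3,"y":2.3},{"x":2.8,"y":2.3},{},{}]' --gripper 5

```text
validation failed for argument at $.co...
```

jog_arm --commands '[{"roll":0.148},{"roll":0.148},{"roll":0.148},{"roll":0.148},{"roll":0.148},{"roll":0.148},{"roll":0.148},{"roll":0.148},{},{}]'

```text
validation failed for argument at $.co...
```

```bash
python3 - <<'E'
from h import *
o=ctrl.get_obs(); print(o['tool_pos'],o['orientation'],o['joint_pos'])
for c in ['wrist','scene']:
    s=ctrl.snapshot(c); save(c+'1.png',s['image']); np.savez(c+'1.npz',**s,tp=o['tool_pos'],to=o['orientation'])
print(s.keys())
for q in ['lever','pointer_tip','lever_tip']: print(q,[(x['confidence'],np.array(x['position'])*[640,480]) for x in ctrl.search_frame('wrist',q)])
E
```

```text
[ 6.74946745e-01 -8.64262841e-06  1.95457591e-01] [ 1.79997800e+02  2.84723813e-04 -8.99980102e+01] [ 1.65079744e+01  2.05448145e+01  6.79579658e-01 -9.54865425e-04
 -7.01367937e+01 -1.65056601e+01]
dict_keys(['image', 'mtx', 'k1', 'position', 'orientation'])
lever [(0.68, array([443.776,   7.68 ])), (0.19, array([360.192, 378.096]))]
pointer_tip [(0.66, array([434.88 ,  20.304]))]
lever_tip [(0.8, array([443.072,   8.976]))]
```

View pics/wrist1.png

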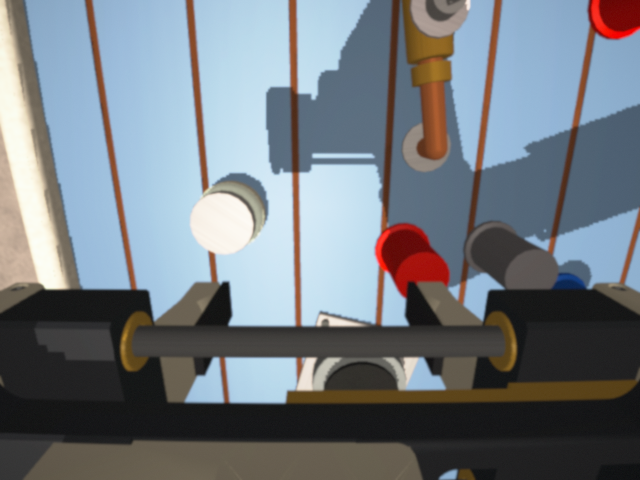

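View pics/scene1.png

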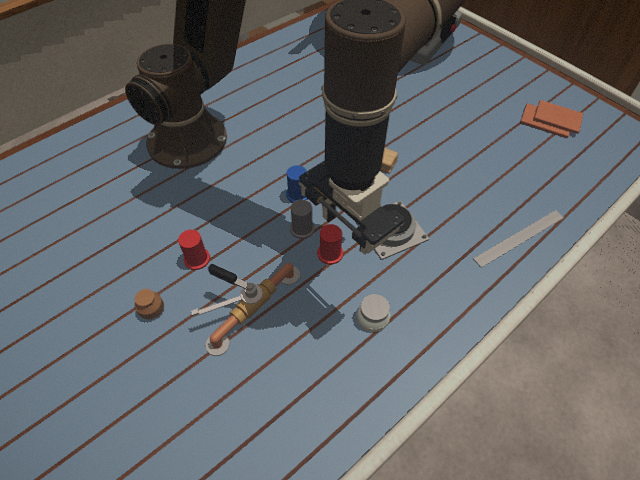

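The arm didn't move; the rows seem to need all four keys. The wrist view shows the jar (225,220), red cup (415,260), grey cup (515,255) and the pad between the fingers. I'll retry with full rows.

jog_arm --commands '[{"x":3,"y":2.3,"z":0,"roll":0},{"x":3,"y":2.3,"z":0,"roll":0},{"x":3,"y":2.3,"z":0,"roll":0},{"x":3,"y":2.3,"z":0,"roll":0},{"x":3,"y":2.3,"z":0,"roll":0},{"x":3,"y":2.3,"z":0,"roll":0},{"x":2.8,"y":2.3,"z":0,"roll":0},{"x":0,"y":0,"z":0,"roll":0}]' --gripper 5

```text
clock: 2.35
tool_pos: [0.5115, -0.2104, 0.196]
orientation: [-180.0, -0.0, -90.2]
force: [0.6, 0.4, 0.3]
opening: 0.05
```

jog_arm --commands '[{"x":0,"y":0,"z":0,"roll":0.148},{"x":0,"y":0,"z":0,"roll":0.148},{"x":0,"y":0,"z":0,"roll":0.148},{"x":0,"y":0,"z":0,"roll":0.148},{"x":0,"y":0,"z":0,"roll":0.148},{"x":0,"y":0,"z":0,"roll":0.148},{"x":0,"y":0,"z":0,"roll":0.148},{"x":0,"y":0,"z":0,"roll":0.148},{"x":0,"y":0,"z":0,"roll":0},{"x":0,"y":0,"z":0,"roll":0}]'

```text
clock: 3.35
tool_pos: [0.5142, -0.2078, 0.1955]
orientation: [-180.0, 0.0, -157.6]
force: [1.0, 0.4, -0.4]
opening: 0.0499
```

```bash
python3 - <<'E'
from h import *
o=ctrl.get_obs(); print(o['tool_pos'],o['orientation'],o['joint_pos'])
for c in ['wrist','scene']:
    s=ctrl.snapshot(c); save(c+'2.png',s['image']); np.savez(c+'2.npz',**s,tp=o['tool_pos'],to=o['orientation'])
E
```

```text
[ 0.51422874 -0.20781597  0.19551132] [-1.79996609e+02  1.05043226e-02 -1.57573011e+02] [-1.77465550e+00  9.23501246e+00 -1.46815180e+01 -1.32739919e-03
 -6.60724983e+01 -6.57978177e+01]
```

View pics/wrist2.png

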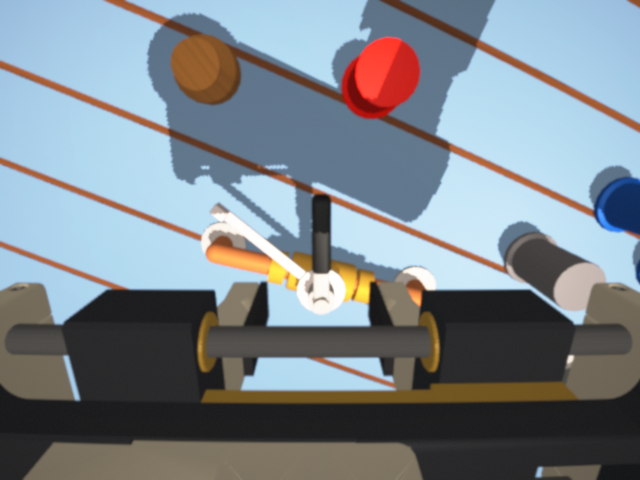

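View pics/scene2.png

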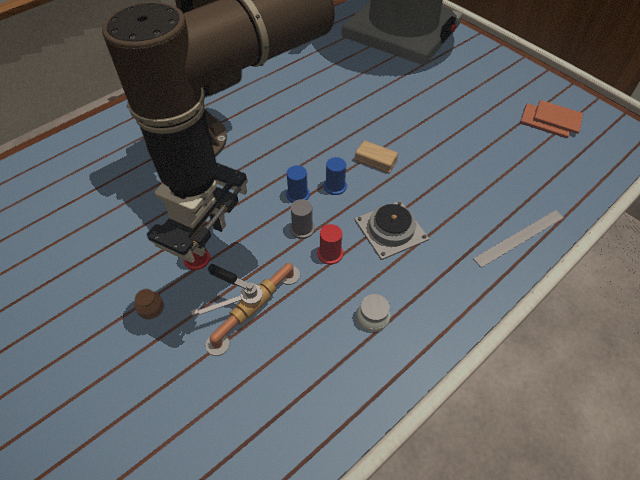

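The wrist view shows the lever vertical at column 320, midway between the fingers, so the yaw is right. The pointer tip is at (220,210). The scene now shows the pad and nozzle unobstructed at (394,218). I'll measure the angles with the wrist camera.

```bash
cat >> h.py <<'E'
def wrays(s,tp,to):
    H=np.array(s['hand_eye']);M=R.from_euler('xyz',to,degrees=True).as_matrix()
    return tp+M@H[:3,3], M@H[:3,:3]
def watz(s,uv,z,tp=None,to=None):
    tp=s['tp'] if tp is None else tp; to=s['to'] if to is None else to
    p,M=wrays(s,tp,to)
    d=cv2.undistortPoints(np.array([[uv]],float),np.array(s['mtx'],float),np.array([float(s['k1']),0,0,0.]))[0,0]
    d=M@np.array([d[0],-d[1],-1]); return p+d*(z-p[2])/d[2]
E
python3 - <<'E'
from h import *
s=dict(np.load('wrist2.npz')); im=s['image']
save('w2c.png',cv2.resize(im[180:320,190:390],None,fx=4,fy=4,interpolation=cv2.INTER_CUBIC))
print(s['hand_eye'],s['mtx'],s['k1'])
for n,uv,z in [('levend',(321.5,197),.113),('ptip',(219,210),.078),('disc',(320,293),.07),('cuptop',(580,285),.086)]: print(n,watz(s,uv,z))
b=dict(np.load('scene2.npz')); save('s2c.png',cv2.resize(b['image'][190:270,340:440],None,fx=6,fy=6,interpolation=cv2.INTER_CUBIC))
print(atz(b,(394,218),.058))
E
```

```text
[[-5.17324165e-04  9.55400586e-01  2.95312466e-01  7.89420462e-02]
 [ 9.99999850e-01  5.47447786e-04 -1.93281664e-05  1.12186188e-04]
 [-1.80134297e-04  2.95312412e-01 -9.55400726e-01 -1.90586472e-01]
 [ 0.00000000e+00  0.00000000e+00  0.00000000e+00  1.00000000e+00]] [[348.54360563   0.         318.06134239]
 [  0.         348.54360563 239.11999046]
 [  0.           0.           1.        ]] -0.0348678291177212
levend [ 0.48597996 -0.21639088  0.113     ]
ptip [ 0.53791329 -0.29484865  0.078     ]
disc [ 0.58284476 -0.17731525  0.07      ]
cuptop [0.47375605 0.04782886 0.086     ]
[0.63224201 0.21061324 0.058     ]
```

View pics/w2c.png

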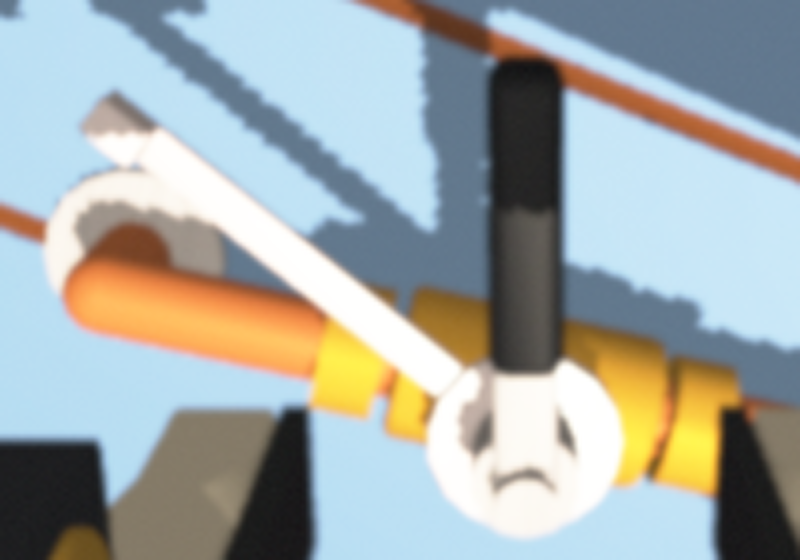

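View pics/s2c.png

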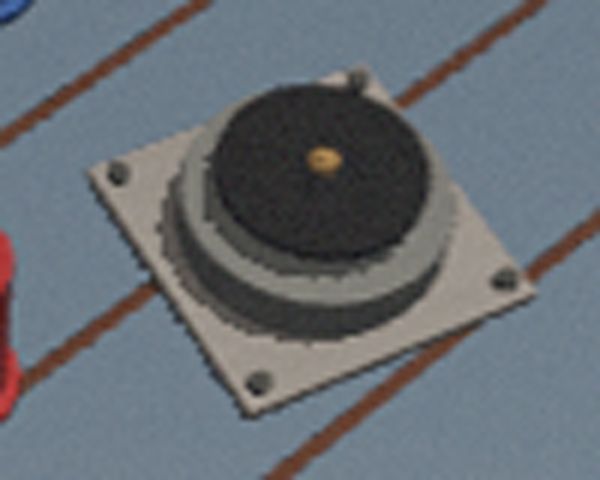

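jog_arm --commands '[{"x":0,"y":0,"z":3,"roll":0},{"x":0,"y":0,"z":3,"roll":0},{"x":0,"y":0,"z":3,"roll":0},{"x":0,"y":0,"z":1.9,"roll":0},{"x":0,"y":0,"z":0,"roll":0},{"x":0,"y":0,"z":0,"roll":0}]'

```text
clock: 4.05
tool_pos: [0.5143, -0.2082, 0.0869]
orientation: [-180.0, -0.0, -157.8]
force: [-0.3, -0.2, 1.0]
opening: 0.0499
```

jog_arm --commands '[{"x":0,"y":0,"z":0,"roll":0},{"x":0,"y":0,"z":0,"roll":0},{"x":0,"y":0,"z":0,"roll":0},{"x":0,"y":0,"z":0,"roll":0},{"x":0,"y":0,"z":0,"roll":0}]' --gripper 1.0

```text
clock: 4.55
tool_pos: [0.5141, -0.208, 0.0868]
orientation: [-180.0, 0.0, -157.8]
force: [-0.1, -0.3, -0.0]
opening: 0.0153
```

jog_arm --commands '[{"x":-0.018,"y":-0.523,"z":0,"roll":-0.07},{"x":-0.018,"y":-0.523,"z":0,"roll":-0.07},{"x":-0.018,"y":-0.523,"z":0,"roll":-0.07},{"x":-0.018,"y":-0.523,"z":0,"roll":-0.07},{"x":-0.018,"y":-0.523,"z":0,"roll":-0.07},{"x":-0.018,"y":-0.523,"z":0,"roll":-0.07},{"x":-0.018,"y":-0.523,"z":0,"roll":-0.07},{"x":-0.018,"y":-0.523,"z":0,"roll":-0.07},{"x":-0.018,"y":-0.523,"z":0,"roll":-0.07},{"x":-0.018,"y":-0.523,"z":0,"roll":-0.07},{"x":-0.018,"y":-0.523,"z":0,"roll":-0.07},{"x":-0.018,"y":-0.523,"z":0,"roll":-0.07}]'

```text
clock: 5.75
tool_pos: [0.5581, -0.2504, 0.0865]
orientation: [180.0, -0.0, -109.5]
force: [-0.9, -0.3, 0.1]
opening: 0.01
```

jog_arm --commands '[{"x":0,"y":0,"z":0,"roll":0},{"x":0,"y":0,"z":0,"roll":0},{"x":0,"y":0,"z":0,"roll":0},{"x":0,"y":0,"z":0,"roll":0}]'

```text
clock: 6.15
tool_pos: [0.5578, -0.2501, 0.0865]
orientation: [180.0, 0.0, -109.8]
force: [-0.3, -0.5, -0.2]
opening: 0.0102
```

```bash
python3 - <<'E'
from h import *
o=ctrl.get_obs(); print(o['tool_pos'],o['orientation'],o['force'])
s=ctrl.snapshot('wrist'); save('wrist3.png',s['image']); np.savez('wrist3.npz',**s,tp=o['tool_pos'],to=o['orientation'])
d=o['tool_pos'][:2]-[.583,-.179]; print(np.hypot(*d),np.degrees(np.arctan2(d[1],d[0])))
E
```

```text
[ 0.5577929  -0.25012081  0.08651517] [ 1.79999279e+02  1.67296347e-03 -1.09757093e+02] [-0.2786492  -0.51198408 -0.24795217]
0.0754557313582873 -109.51567429503862
```

View pics/wrist3.png

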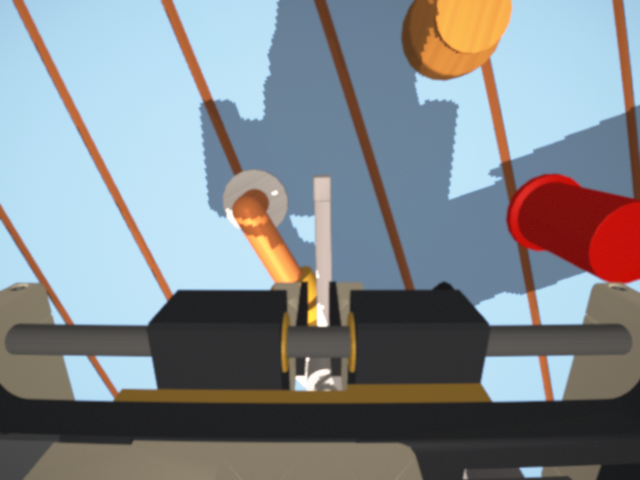

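The opening fell to 10 mm, less than the 16 mm grip, so the lever isn't between the pads. A dark bit at (445,290) may be the lever, left behind. I'll check the scene camera.

```bash
python3 - <<'E'
from h import *
for c in ['scene','side']:
    s=ctrl.snapshot(c); np.savez(c+'3.npz',**s); im=s['image']
    save(c+'3.png',cv2.resize(im[200:360,140:320] if c=='scene' else im[240:380,280:440],None,fx=3.3,fy=3.3,interpolation=cv2.INTER_CUBIC))
E
```

```text
(no output)
```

View pics/scene3.png

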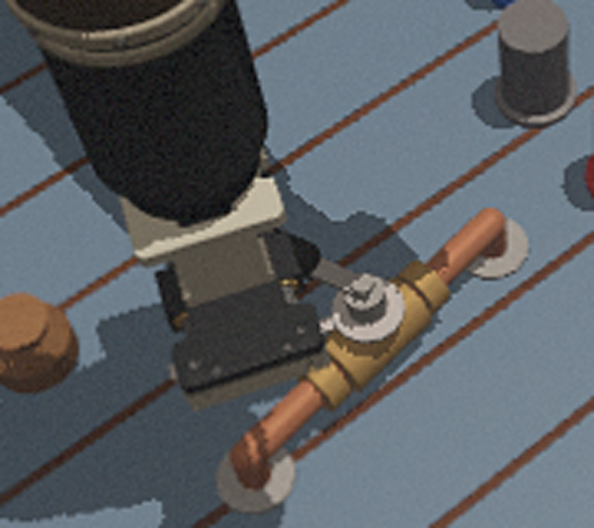

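View pics/side3.png

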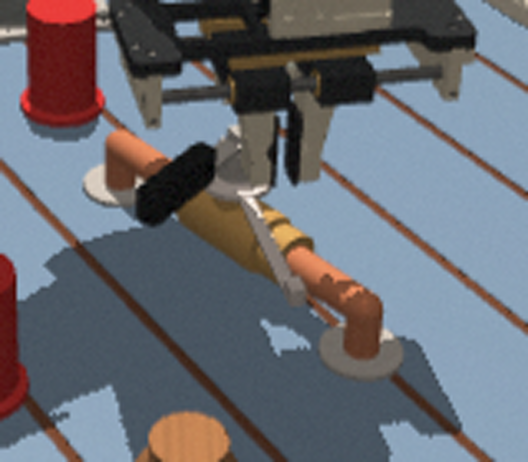

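```bash
cat >> h.py <<'E'
def proj(s,P):
    M=R.from_euler('xyz',s['orientation'],degrees=True).as_matrix(); c=M.T@(np.array(P)-s['position'])
    x=np.array([c[0],-c[1]])/-c[2]; x=x*(1+float(s['k1'])*x@x); K=s['mtx']; return np.array([K[0,0]*x[0]+K[0,2],K[1,1]*x[1]+K[1,2]])
E
python3 - <<'E'
from h import *
o=ctrl.get_obs(); t=o['tool_pos']; 
for c in ['scene','side']:
    s=dict(np.load(c+'3.npz')); off=np.array([140,200]) if c=='scene' else np.array([280,240])
    for P in [t,t+[0,0,.03],[.5141,-.208,.0868],[.49,-.217,.1]]: u=proj(s,P); print(c,u,(u-off)*3.3)
E
```

```text
scene [216.34668627 302.18901716] [251.94406467 337.22375664]
scene [213.76007573 295.16208587] [243.4082499  314.03488338]
scene [221.20471723 277.079368  ] [267.97556686 254.3619144 ]
scene [210.34238868 268.94379947] [232.12988265 227.51453826]
side [363.1614675  306.07949215] [274.43284274 218.06232409]
side [363.97244157 293.32263015] [277.1090572  175.96467951]
side [332.76347931 301.58846365] [174.11948171 203.24193004]
side [324.8924005  301.82176579] [148.14492166 204.0118271 ]
```

```bash
python3 - <<'E'
from h import *
s=dict(np.load('side0.npz'))
for P in [[.675-.044,0,.195],[.675+.044,0,.195],[.675-.044,0,.22],[.675+.044,0,.22]]: print(proj(s,P))
s=ctrl.snapshot('side'); im=s['image'].copy(); np.savez('side4.npz',**s)
t=ctrl.get_obs()['tool_pos']
for dz in (0,.02,.04):
    u=proj(s,t+[0,0,dz]); cv2.circle(im,tuple(int(round(x)) for x in u),1,(255,0,255),-1)
save('side4.png',cv2.resize(im[250:330,310:410],None,fx=7,fy=7,interpolation=cv2.INTER_NEAREST))
s0=dict(np.load('side0.npz'));save('side0f.png',cv2.resize(s0['image'][120:220,290:410],None,fx=6,fy=6,interpolation=cv2.INTER_CUBIC))
E
```

```text
[328.63669476 202.61053928]
[360.27241704 195.11635466]
[328.86732847 192.51474977]
[360.80013015 185.26830111]
```

View pics/side4.png

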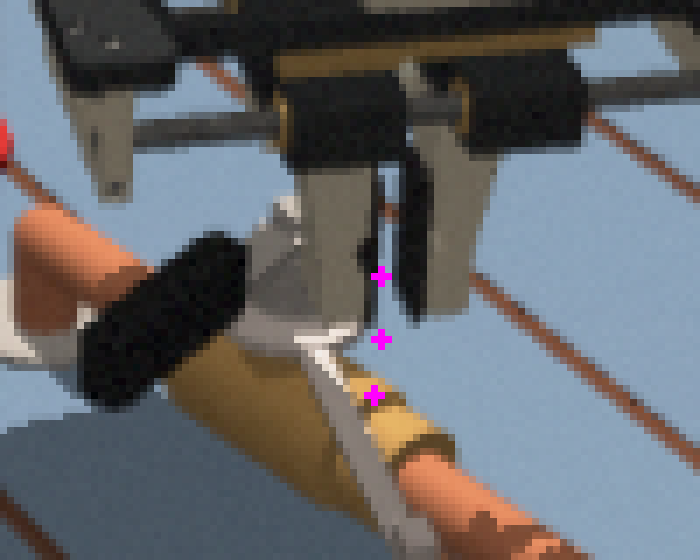

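View pics/side0f.png

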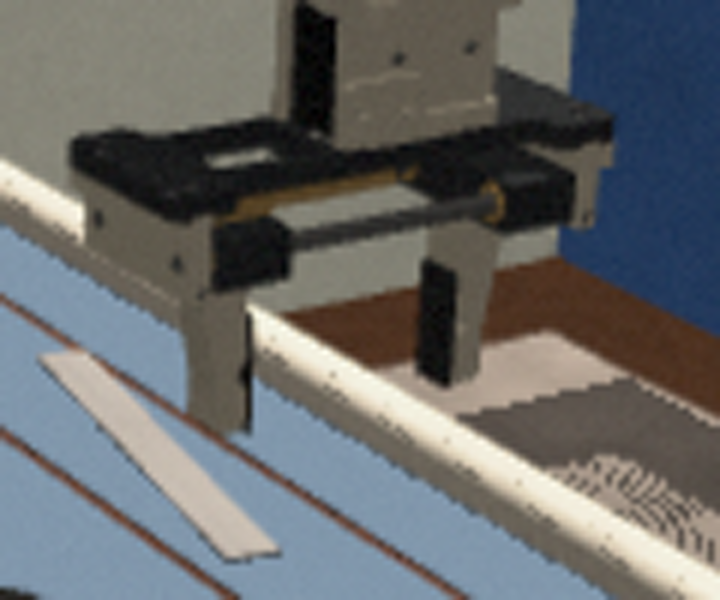

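The reported TCP doesn't match the pictures. In the side view the finger ends sit about 26 mm above the projected TCP, both now and at the start, so the jaws closed above the grip. I'll treat the real finger end as TCP + 26 mm, go back and regrasp lower. I'll check that number by picture before gripping.

jog_arm --commands '[{"x":0,"y":0,"z":-2,"roll":0},{"x":0,"y":0,"z":-1,"roll":0},{"x":-0.074,"y":1.05,"z":0,"roll":0.14},{"x":-0.074,"y":1.05,"z":0,"roll":0.14},{"x":-0.074,"y":1.05,"z":0,"roll":0.14},{"x":-0.074,"y":1.05,"z":0,"roll":0.14},{"x":-0.074,"y":1.05,"z":0,"roll":0.14},{"x":-0.074,"y":1.05,"z":0,"roll":0.14},{"x":0,"y":0,"z":0,"roll":0},{"x":0,"y":0,"z":0,"roll":0}]' --gripper 5

```text
clock: 7.35
tool_pos: [0.514, -0.2078, 0.1168]
orientation: [-180.0, 0.0, -157.6]
force: [0.6, 0.6, 0.3]
opening: 0.0499
```

```bash
python3 - <<'E'
from h import *
print(ctrl.tcp_to_grasp)
o=ctrl.get_obs(); t=o['tool_pos']; print(t,o['orientation'],o['opening'])
ty=R.from_euler('xyz',o['orientation'],degrees=True).as_matrix()[:,1]
ims=[]
for c in ['side','scene']:
    s=ctrl.snapshot(c); np.savez(c+'5.npz',**s); im=s['image'].copy()
    for sg in (-1,1):
        for dz in (0,.026):
            u=proj(s,t+ty*sg*.025+[0,0,dz]); cv2.circle(im,tuple(int(round(x)) for x in u),1,(255,0,255),-1)
    u=proj(s,t).astype(int); ims.append(cv2.resize(im[u[1]-50:u[1]+40,u[0]-50:u[0]+50],(400,360),interpolation=cv2.INTER_CUBIC))
save('f5.png',np.hstack(ims))
E
```

```text
0.0188
[ 0.5140344  -0.20776054  0.11684771] [-1.79973916e+02  4.26560916e-02 -1.57616385e+02] 0.04992775781222847
```

View pics/f5.png

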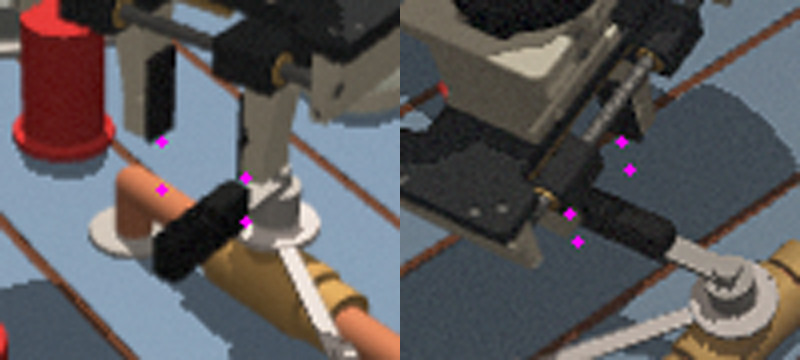

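Both views put the finger ends on the +26 mm marks, so the offset is confirmed. I'll go down to TCP z ≈ 0.060, which puts the real tips at about 0.086.

jog_arm --commands '[{"x":0,"y":0,"z":2,"roll":0},{"x":0,"y":0,"z":2,"roll":0},{"x":0,"y":0,"z":1.7,"roll":0},{"x":0,"y":0,"z":0,"roll":0}]'

```text
clock: 7.85
tool_pos: [0.5121, -0.2079, 0.0572]
orientation: [179.9, -0.2, -157.8]
force: [-0.3, -0.2, 0.5]
opening: 0.0498
```

jog_arm --commands '[{"x":0,"y":0,"z":0,"roll":0},{"x":0,"y":0,"z":0,"roll":0},{"x":0,"y":0,"z":0,"roll":0},{"x":0,"y":0,"z":0,"roll":0},{"x":0,"y":0,"z":0,"roll":0},{"x":0,"y":0,"z":0,"roll":0},{"x":0,"y":0,"z":0,"roll":0}]' --gripper 0.5

```text
clock: 8.55
tool_pos: [0.5137, -0.2076, 0.06]
orientation: [-180.0, 0.0, -157.8]
force: [-1.2, 3.8, 5.3]
opening: 0.0162
```

Gripped at 16.2 mm, which is the grip's width. Now the arc.

jog_arm --commands '[{"x":-0.018,"y":-0.523,"z":0,"roll":-0.07},{"x":-0.018,"y":-0.523,"z":0,"roll":-0.07},{"x":-0.018,"y":-0.523,"z":0,"roll":-0.07},{"x":-0.018,"y":-0.523,"z":0,"roll":-0.07},{"x":-0.018,"y":-0.523,"z":0,"roll":-0.07},{"x":-0.018,"y":-0.523,"z":0,"roll":-0.07},{"x":-0.018,"y":-0.523,"z":0,"roll":-0.07},{"x":-0.018,"y":-0.523,"z":0,"roll":-0.07},{"x":-0.018,"y":-0.523,"z":0,"roll":-0.07},{"x":-0.018,"y":-0.523,"z":0,"roll":-0.07},{"x":-0.018,"y":-0.523,"z":0,"roll":-0.07},{"x":-0.018,"y":-0.523,"z":0,"roll":-0.07}]'

```text
clock: 9.75
tool_pos: [0.5576, -0.2465, 0.0599]
orientation: [179.9, 0.2, -109.5]
force: [-4.5, 23.0, 12.8]
opening: 0.0162
```

jog_arm --commands '[{"x":0,"y":0,"z":0,"roll":0},{"x":0,"y":0,"z":0,"roll":0},{"x":0,"y":0,"z":0,"roll":0},{"x":0,"y":0,"z":0,"roll":0}]'

```text
clock: 10.15
tool_pos: [0.5583, -0.2467, 0.0599]
orientation: [180.0, 0.2, -109.6]
force: [-1.9, 19.7, 9.9]
opening: 0.0163
```

```bash
python3 - <<'E'
from h import *
o=ctrl.get_obs(); print(o['tool_pos'],o['orientation'],o['force'],o['opening'])
s=ctrl.snapshot('wrist'); save('wrist6.png',s['image']); np.savez('wrist6.npz',**s,tp=o['tool_pos'],to=o['orientation'])
E
```

```text
[ 0.55830815 -0.2466686   0.05993646] [ 179.99354191    0.18468801 -109.60735728] [-1.91465107 19.72195202  9.87554057] 0.01629511280891229
```

View pics/wrist6.png

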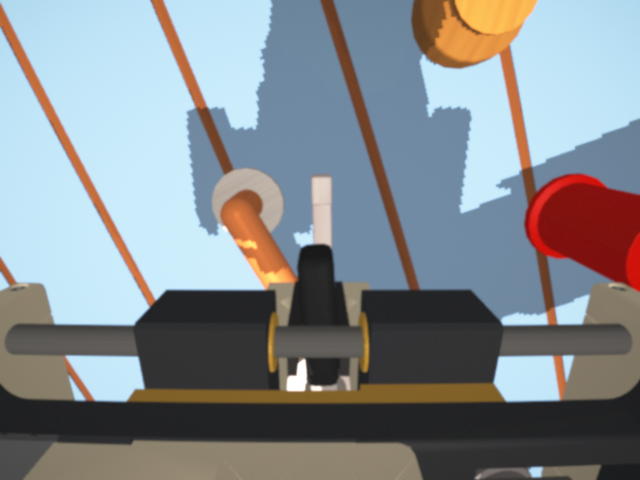

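The lever came along. Its end at (316,247) lies close to the pointer strip at column 321. I'll release, lift and check.

jog_arm --commands '[{"x":0,"y":0,"z":0,"roll":0},{"x":0,"y":0,"z":0,"roll":0},{"x":0,"y":0,"z":0,"roll":0},{"x":0,"y":0,"z":0,"roll":0}]' --gripper 5

```text
clock: 10.6
tool_pos: [0.5575, -0.2504, 0.0593]
orientation: [180.0, -0.0, -109.7]
force: [0.3, 0.5, 0.3]
opening: 0.0429
```

jog_arm --commands '[{"x":0,"y":0,"z":-3,"roll":0},{"x":0,"y":0,"z":-4,"roll":0},{"x":0,"y":0,"z":-4,"roll":0},{"x":0,"y":0,"z":-3,"roll":0},{"x":0,"y":0,"z":0,"roll":0},{"x":0,"y":0,"z":0,"roll":0}]'

```text
clock: 11.2
tool_pos: [0.5578, -0.2502, 0.2]
orientation: [-179.9, 0.0, -109.8]
force: [0.2, 0.0, -0.8]
opening: 0.0498
```

```bash
python3 - <<'E'
from h import *
o=ctrl.get_obs(); print(o['tool_pos'],o['orientation'],o['force'],o['opening'])
for c in ['wrist','scene']:
    s=ctrl.snapshot(c); np.savez(c+'7.npz',**s,tp=o['tool_pos'],to=o['orientation']); im=s['image']
    save(c+'7.png',cv2.resize(im[150:330,230:430] if c=='wrist' else im[240:360,170:310],None,fx=4,fy=4,interpolation=cv2.INTER_CUBIC)[:600])
E
```

```text
[ 0.55777959 -0.25021654  0.19997936] [-1.79921654e+02  3.31169531e-02 -1.09750992e+02] [ 0.23094522  0.01984025 -0.78123889] 0.04982220847401846
```

View pics/wrist7.png

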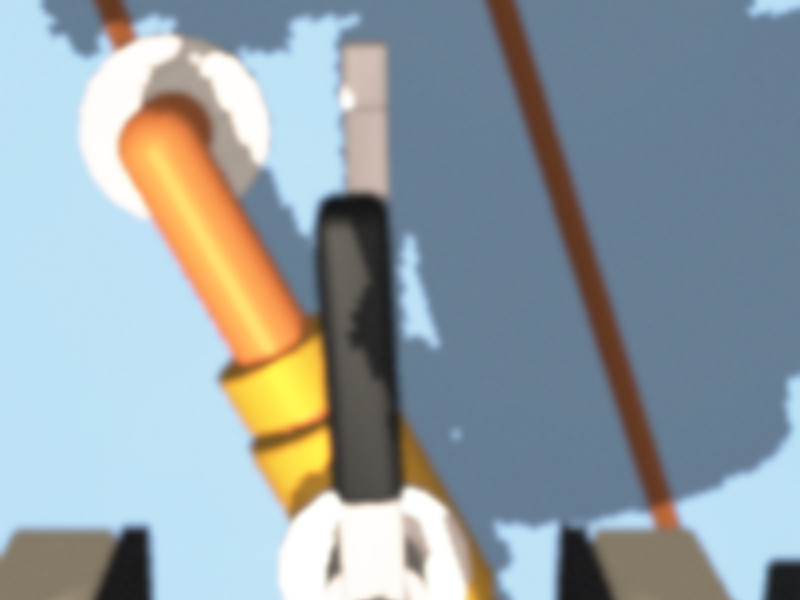

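View pics/scene7.png

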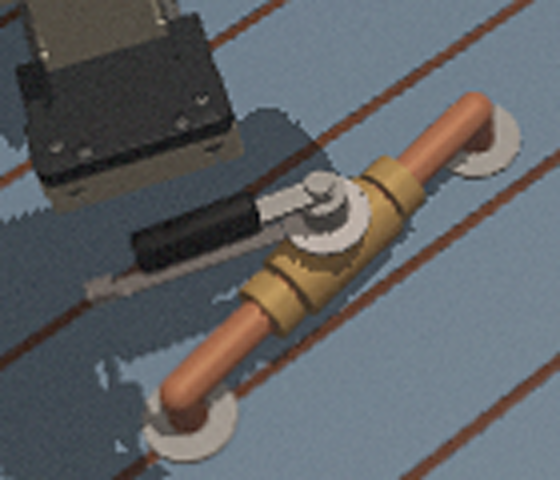

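```bash
python3 - <<'E'
from h import *
s=dict(np.load('wrist7.npz')); C=lambda u,v:(230+u/4,150+v/4)
A=lambda d:np.degrees(np.arctan2(d[1],d[0]))
far=watz(s,C(354,200),.113);near=watz(s,C(369,492),.113);print(A(far-near),far,near)
p1=watz(s,C(366,120),.070);p0=watz(s,C(368,190),.070);pt=watz(s,C(365,75),.078);print(A(p1-p0),p1,pt,A(pt-p0))
for ax in ([.583,-.179],[.582,-.181]): print(A(far[:2]-ax),A(pt[:2]-ax))
b=dict(np.load('scene7.npz'));D=lambda u,v:(170+u/4,240+v/4)
# grip end mid, grip inner top, ptip, 
e=atz(b,D(137,250),.1);pt=atz(b,D(98,287),.078);print(e,pt,[(A(e[:2]-a),A(pt[:2]-a)) for a in ([.583,-.179],[.582,-.181])])
E
```

```text
-106.85276353494399 [ 0.54941728 -0.27524164  0.113     ] [ 0.56784816 -0.21439816  0.113     ]
-107.97652428635865 [ 0.54335638 -0.2840542   0.07      ] [ 0.53993495 -0.29449462  0.078     ] -108.04440718293465
-109.23601060390492 -110.44922669344412
-109.07210780581806 -110.33645785914698
[ 0.54982124 -0.27165641  0.1       ] [ 0.54206231 -0.29577336  0.078     ] [(np.float64(-109.70162480085685), np.float64(-109.31933203992874)), (np.float64(-109.54246943807887), np.float64(-109.18636356370355))]
```

Both cameras agree that the lever and pointer are within about 1.2°, so the valve is set. Next I'll turn the jaws along world y, clear of the red and blue neighbours, and go over the grey cup.

jog_arm --commands '[{"x":0,"y":0,"z":0,"roll":0.14},{"x":0,"y":0,"z":0,"roll":0.14},{"x":0,"y":0,"z":0,"roll":0.14},{"x":0,"y":0,"z":0,"roll":0.14},{"x":0,"y":0,"z":0,"roll":0.14},{"x":0,"y":0,"z":0,"roll":0.14},{"x":0,"y":0,"z":0,"roll":0.14},{"x":0,"y":0,"z":0,"roll":0.14},{"x":0,"y":0,"z":0,"roll":0.106},{"x":0,"y":0,"z":0,"roll":0}]' --gripper 8.7

```text
clock: 12.3
tool_pos: [0.557, -0.2499, 0.1978]
orientation: [180.0, -0.2, 179.9]
force: [0.6, -0.4, -0.6]
opening: 0.0872
```

jog_arm --commands '[{"x":1,"y":3,"z":0,"roll":0},{"x":1,"y":3.5,"z":0,"roll":0},{"x":1,"y":3.5,"z":0,"roll":0},{"x":1,"y":3.5,"z":0,"roll":0},{"x":1,"y":3.5,"z":0,"roll":0},{"x":1,"y":3.5,"z":0,"roll":0},{"x":1,"y":3.5,"z":0,"roll":0},{"x":1,"y":3.5,"z":0,"roll":0},{"x":0.3,"y":2.3,"z":0,"roll":0},{"x":0,"y":0,"z":0,"roll":0},{"x":0,"y":0,"z":0,"roll":0}]'

```text
clock: 13.4
tool_pos: [0.4741, 0.0482, 0.1989]
orientation: [-180.0, -0.1, -179.7]
force: [0.8, -0.6, -0.9]
opening: 0.0871
```

```bash
python3 - <<'E'
from h import *
o=ctrl.get_obs(); t=o['tool_pos'];print(t,o['orientation'],o['force'],o['opening'],o['joint_pos'])
for c in ['wrist','side','scene']:
    s=ctrl.snapshot(c); np.savez(c+'8.npz',**s,tp=t,to=o['orientation']); save(c+'8.png',s['image'])
    print(c,[(x['confidence'],np.array(x['position'])*[640,480]) for x in ctrl.search_frame(c,'cup')])
E
```

```text
[0.47409475 0.04820163 0.19894092] [-1.79969468e+02 -5.35417053e-02 -1.79728965e+02] [ 0.78431002 -0.64624066 -0.90337075] 0.08705824764283802 [ 2.95394495e+01  1.40630203e+00 -2.30783318e+01  5.02306824e-04
 -6.55769997e+01 -1.19268609e+02]
wrist [(0.93, array([ 50.432, 115.68 ])), (0.9, array([321.472, 297.792])), (0.87, array([318.08 , 213.792])), (0.84, array([387.072, 111.792])), (0.6, array([482.816, 164.112]))]
side [(0.96, array([295.104, 258.096])), (0.84, array([257.92 , 270.192])), (0.75, array([216.896, 240.   ])), (0.74, array([215.616, 269.808])), (0.61, array([370.816, 252.912])), (0.6, array([268.032, 343.104]))]
scene [(0.98, array([329.408, 245.52 ])), (0.83, array([304.576, 219.312])), (0.83, array([296.768, 184.8  ])), (0.69, array([336.768, 172.416])), (0.66, array([193.088, 249.312]))]
```

View pics/wrist8.png

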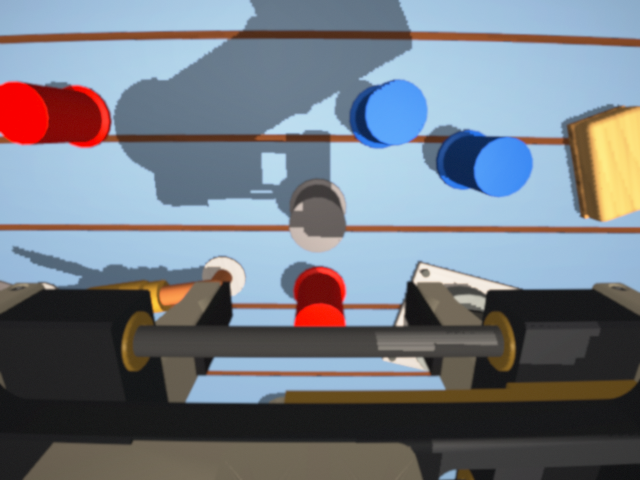

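View pics/side8.png

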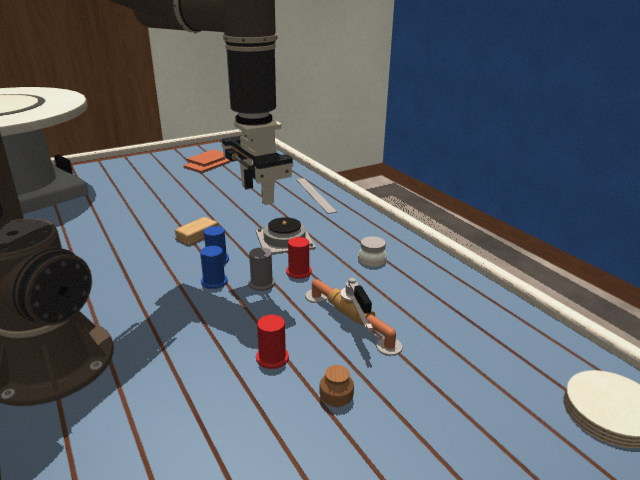

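The wrist view shows the grey cup at (317,222), on the finger centre line (column 318), with the red cup behind it along x at (320,295). The jaws open at right angles to that. Now I'll check the cup's x and the pad centre.

```bash
python3 - <<'E'
from h import *
s=dict(np.load('wrist8.npz'))
save('w8c.png',cv2.resize(s['image'][165:265,260:380],None,fx=5,fy=5,interpolation=cv2.INTER_CUBIC))
b=dict(np.load('scene8.npz'));save('s8c.png',cv2.resize(b['image'][180:270,270:440],None,fx=4,fy=4,interpolation=cv2.INTER_CUBIC))
sd=dict(np.load('side8.npz'));save('d8c.png',cv2.resize(sd['image'][205:295,235:325],None,fx=6,fy=6,interpolation=cv2.INTER_CUBIC))
E
```

```text
(no output)
```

View pics/w8c.png

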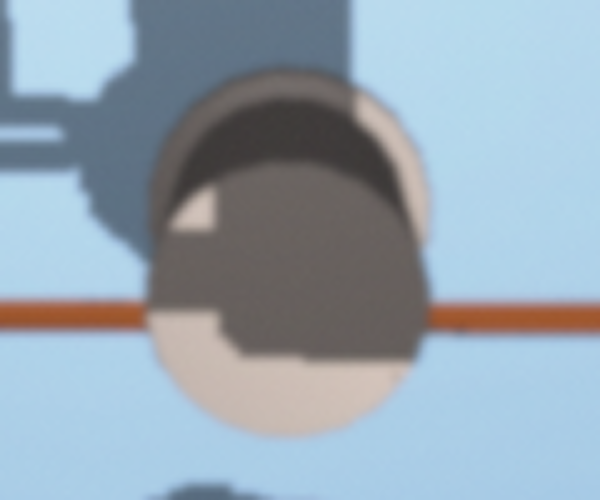

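View pics/s8c.png

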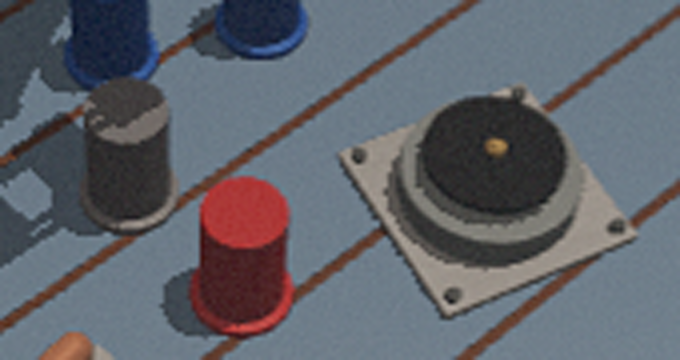

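View pics/d8c.png

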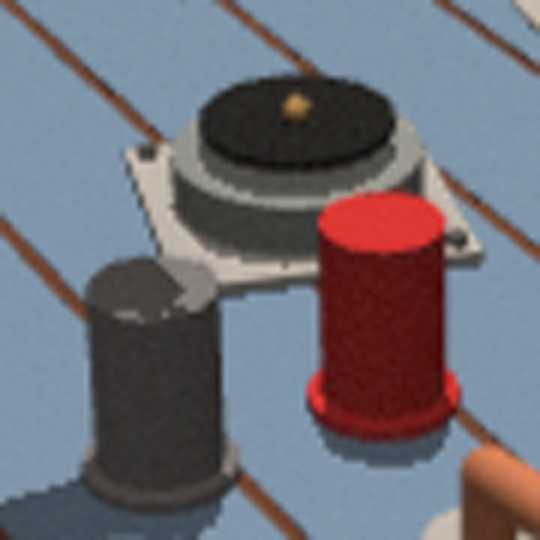

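```bash
python3 - <<'E'
from h import *
s=dict(np.load('wrist8.npz'));b=dict(np.load('scene8.npz'));d=dict(np.load('side8.npz'))
print('cup',watz(s,(317.7,224.5),.086), 'scene',atz(b,(270+126/4,180+108/4),.086),'side',atz(d,(235+152/6,205+289/6),.086))
print('tilt corr: tool pos',s['tp'])
pa,pd=(393.1,218.6),(284.6,225.3)
print('pad',atz(b,pa,.05),atz(d,pd,.05),tri([ray(b,pa),ray(d,pd)]))
na,nd=(270+496/4,180+147/4),(284.3,222.3)
print('noz',atz(b,na,.056),atz(d,nd,.056),tri([ray(b,na),ray(d,nd)]))
E
```

```text
cup [0.47493752 0.04839761 0.086     ] scene [0.47673821 0.04790317 0.086     ] side [0.47305493 0.04098978 0.086     ]
tilt corr: tool pos [0.47409475 0.04820163 0.19894092]
pad [0.62840646 0.21296052 0.05      ] [0.62175397 0.20575905 0.05      ] [0.62647129 0.21584107 0.044883  ]
noz [0.62861933 0.21479685 0.056     ] [0.62403566 0.21164193 0.056     ] [0.6269908  0.21715781 0.05278752]
```

Cup (0.475, 0.048) agrees with the TCP, and the pad is at about (0.627, 0.213). I'll descend with the real tips ending about 40 mm above the bench.

jog_arm --commands '[{"x":0,"y":0,"z":3,"roll":0},{"x":0,"y":0,"z":3,"roll":0},{"x":0,"y":0,"z":3,"roll":0},{"x":0,"y":0,"z":3,"roll":0},{"x":0,"y":0,"z":2,"roll":0},{"x":0,"y":0,"z":2,"roll":0},{"x":0,"y":0,"z":1.5,"roll":0},{"x":0,"y":0,"z":1,"roll":0},{"x":0,"y":0,"z":0,"roll":0}]'

```text
clock: 14.6
tool_pos: [0.4738, 0.0472, 0.0133]
orientation: [-179.9, -0.1, -180.0]
force: [-0.1, -1.0, -0.4]
opening: 0.0869
```

```bash
python3 - <<'E'
from h import *
o=ctrl.get_obs(); t=o['tool_pos'];print(t,o['force'])
ims=[]
for c in ['side','scene']:
    s=ctrl.snapshot(c); u=proj(s,t+[0,0,.05]).astype(int); ims.append(cv2.resize(s['image'][u[1]-60:u[1]+40,u[0]-50:u[0]+50],(400,400),interpolation=cv2.INTER_CUBIC))
save('f9.png',np.hstack(ims))
E
```

```text
[0.47376565 0.04723273 0.0133453 ] [-0.09075487 -1.0035334  -0.35291407]
```

View pics/f9.png

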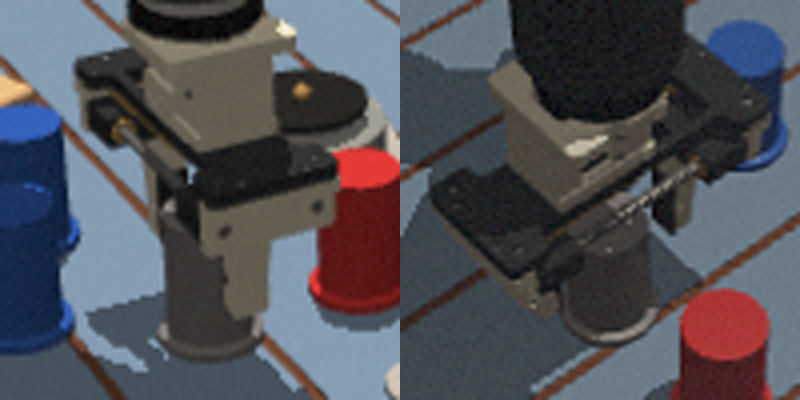

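The fingers straddle the grey cup and nothing else is touched. Closing now.

jog_arm --commands '[{"x":0,"y":0,"z":0,"roll":0},{"x":0,"y":0,"z":0,"roll":0},{"x":0,"y":0,"z":0,"roll":0},{"x":0,"y":0,"z":0,"roll":0},{"x":0,"y":0,"z":0,"roll":0},{"x":0,"y":0,"z":0,"roll":0},{"x":0,"y":0,"z":0,"roll":0},{"x":0,"y":0,"z":0,"roll":0}]' --gripper 4

```text
clock: 15.5
tool_pos: [0.4746, 0.048, 0.0146]
orientation: [-180.0, 0.0, -179.9]
force: [-0.7, 0.2, 4.2]
opening: 0.0524
```

jog_arm --commands '[{"x":0,"y":0,"z":-2,"roll":0},{"x":0,"y":0,"z":-3,"roll":0},{"x":0,"y":0,"z":-3,"roll":0},{"x":0,"y":0,"z":-3,"roll":0},{"x":0,"y":0,"z":-1,"roll":0},{"x":0,"y":0,"z":0,"roll":0}]'

```text
clock: 16.1
tool_pos: [0.4751, 0.0484, 0.1355]
orientation: [179.9, 0.1, -180.0]
force: [-0.0, -0.5, -1.7]
opening: 0.052
```

jog_arm --commands '[{"x":-1,"y":3,"z":0,"roll":0},{"x":-2,"y":3,"z":0,"roll":0},{"x":-2,"y":3,"z":0,"roll":0},{"x":-2,"y":3,"z":0,"roll":0},{"x":-2,"y":2,"z":0,"roll":0},{"x":-2,"y":1.5,"z":0,"roll":0},{"x":-2,"y":1,"z":0,"roll":0},{"x":-2.2,"y":0,"z":0,"roll":0},{"x":0,"y":0,"z":0,"roll":0},{"x":0,"y":0,"z":0,"roll":0},{"x":0,"y":0,"z":0,"roll":0}]'

```text
clock: 17.2
tool_pos: [0.6252, 0.2126, 0.133]
orientation: [-179.9, -0.1, -180.0]
force: [-0.4, -0.9, -1.5]
opening: 0.0519
```

```bash
python3 - <<'E'
from h import *
o=ctrl.get_obs(); t=o['tool_pos'];print(t,o['orientation'],o['force'],o['opening'])
for c in ['wrist','side','scene']:
    s=ctrl.snapshot(c); np.savez(c+'10.npz',**s,tp=t,to=o['orientation'])
    if c=='wrist': save('wrist10.png',s['image'])
    else:
        u=proj(s,[.627,.213,.08]).astype(int); save(c+'10.png',cv2.resize(s['image'][u[1]-60:u[1]+50,u[0]-60:u[0]+60],None,fx=5,fy=5,interpolation=cv2.INTER_CUBIC)); print(c,u)
E
```

```text
[0.62520809 0.2126109  0.13295612] [-1.79941833e+02 -1.23647021e-01 -1.79969926e+02] [-0.37665813 -0.90804113 -1.51975292] 0.051924154079018583
side [284 213]
scene [394 210]
```

View pics/wrist10.png

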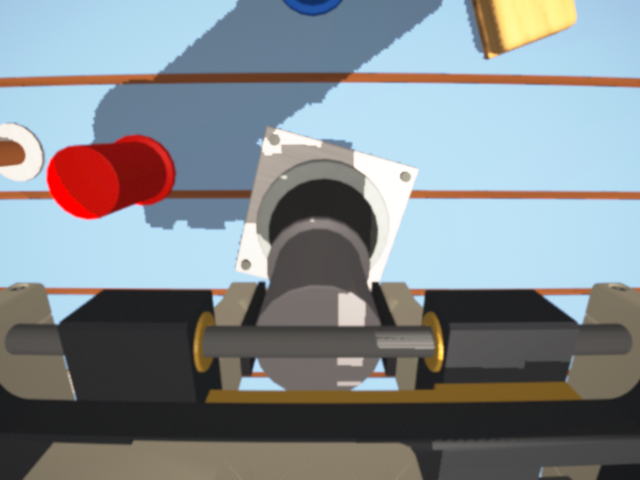

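View pics/side10.png

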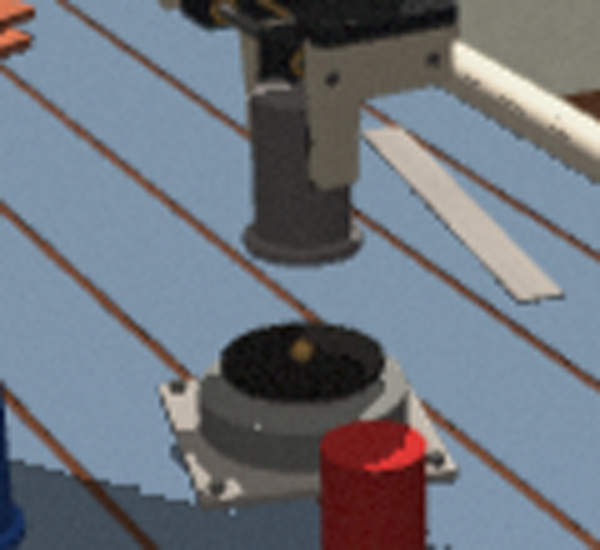

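View pics/scene10.png

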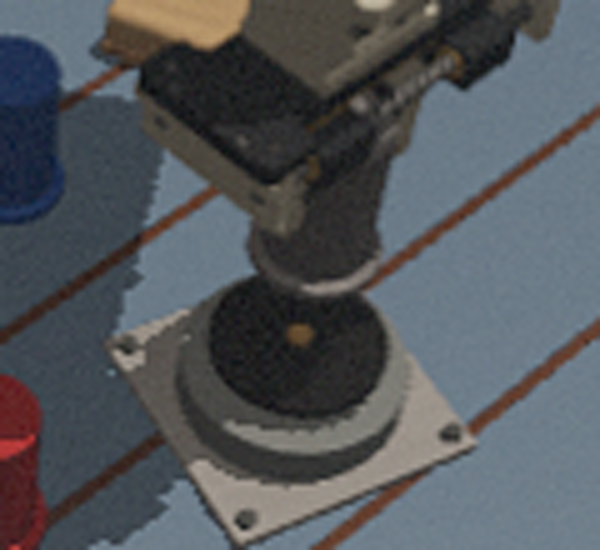

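```bash
python3 - <<'E'
from h import *
s=dict(np.load('wrist10.npz'));b=dict(np.load('scene10.npz'));d=dict(np.load('side10.npz'))
print('plate diag mid',(watz(s,(418,170),.006)+watz(s,(238,272),.006))/2)
l,r=watz(s,(257,215),.034),watz(s,(388,215),.034);print('ring',l,r,(l+r)/2)
l,r=watz(s,(269,220),.05),watz(s,(378,220),.05);print('pad',l,r,(l+r)/2)
top=watz(s,(323,179),.05);print('pad far edge',top, 'ring far',watz(s,(322,160),.034))
S=lambda u,v:(394-60+u/5,210-60+v/5); D=lambda u,v:(284-60+u/5,213-60+v/5)
print('noz scene',atz(b,S(299,334),.056),'side',atz(d,D(302,349),.056))
print('pad scene',atz(b,S(298,342),.05),'side',atz(d,D(302,361),.05))
print('cup flange scene',atz(b,S(315,258),.1225),'side',atz(d,D(303,240),.1225))
E
```

```text
plate diag mid [0.62827375 0.21875815 0.006     ]
ring [0.61388548 0.16103326 0.034     ] [0.61386156 0.27271292 0.034     ] [0.61387352 0.21687309 0.034     ]
pad [0.61431469 0.17342947 0.05      ] [0.61429516 0.26156412 0.05      ] [0.61430492 0.21749679 0.05      ]
pad far edge [0.58137002 0.21695248 0.05      ] ring far [0.56800113 0.21629288 0.034     ]
noz scene [0.62840597 0.21430994 0.056     ] side [0.6228482  0.20878063 0.056     ]
pad scene [0.62877986 0.2143516  0.05      ] side [0.62156364 0.20656653 0.05      ]
cup flange scene [0.63287442 0.20772621 0.1225    ] side [0.62232939 0.2039184  0.1225    ]
```

The wrist view puts the pad at (0.627, 0.217), 4 to 5 mm further in y than the cup. The scene and side views show the same relative offset. I'll correct by that and come down to just above contact.

jog_arm --commands '[{"x":-0.1,"y":0.5,"z":0,"roll":0},{"x":0,"y":0,"z":2,"roll":0},{"x":0,"y":0,"z":2,"roll":0},{"x":0,"y":0,"z":1.5,"roll":0},{"x":0,"y":0,"z":0.8,"roll":0},{"x":0,"y":0,"z":0.4,"roll":0},{"x":0,"y":0,"z":0,"roll":0},{"x":0,"y":0,"z":0,"roll":0}]'

```text
clock: 18.15
tool_pos: [0.6278, 0.2183, 0.0682]
orientation: [180.0, 0.1, -179.9]
force: [-0.7, 0.8, -1.2]
opening: 0.0518
```

```bash
python3 - <<'E'
from h import *
o=ctrl.get_obs(); t=o['tool_pos'];print(t,o['orientation'],o['force'],o['opening'])
ims=[]
for c in ['side','scene']:
    s=ctrl.snapshot(c); np.savez(c+'11.npz',**s)
    u=proj(s,[.627,.213,.06]).astype(int); ims.append(cv2.resize(s['image'][u[1]-45:u[1]+35,u[0]-40:u[0]+40],(400,400),interpolation=cv2.INTER_CUBIC))
save('f11.png',np.hstack(ims))
E
```

```text
[0.62781363 0.21833767 0.0681999 ] [ 1.79977292e+02  5.55040690e-02 -1.79943258e+02] [-0.69526385  0.82416536 -1.20026564] 0.05184788449319867
```

View pics/f11.png

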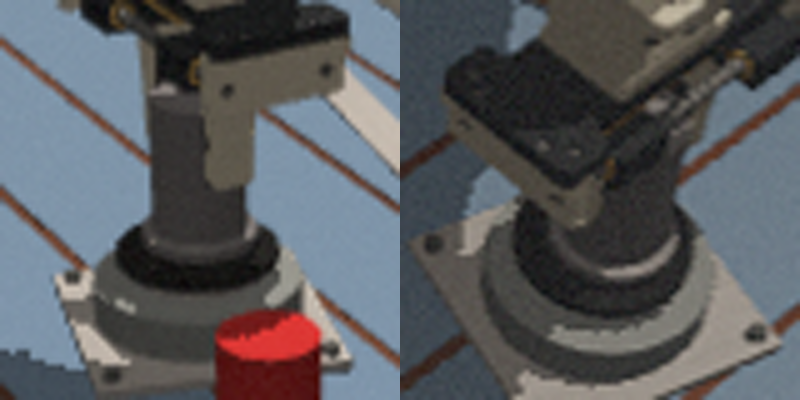

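The cup sits centred over the pad in both views. Pressing in small steps.

jog_arm --commands '[{"x":0,"y":0,"z":0.2,"roll":0},{"x":0,"y":0,"z":0.2,"roll":0},{"x":0,"y":0,"z":0.2,"roll":0},{"x":0,"y":0,"z":0.2,"roll":0},{"x":0,"y":0,"z":0.2,"roll":0},{"x":0,"y":0,"z":0,"roll":0}]'

```text
clock: 18.85
tool_pos: [0.6277, 0.2183, 0.0579]
orientation: [180.0, 0.1, -179.9]
force: [-1.3, -0.3, 6.3]
opening: 0.0522
```

jog_arm --commands '[{"x":0,"y":0,"z":0.2,"roll":0},{"x":0,"y":0,"z":0.15,"roll":0},{"x":0,"y":0,"z":0,"roll":0},{"x":0,"y":0,"z":0,"roll":0}]'

```text
clock: 19.25
tool_pos: [0.6278, 0.2183, 0.0549]
orientation: [180.0, 0.1, -179.9]
force: [-2.4, -0.3, 7.5]
opening: 0.0517
```

jog_arm --commands '[{"x":0,"y":0,"z":0.1,"roll":0},{"x":0,"y":0,"z":0.1,"roll":0},{"x":0,"y":0,"z":0,"roll":0},{"x":0,"y":0,"z":0,"roll":0}]'

```text
clock: 19.65
tool_pos: [0.628, 0.2183, 0.0546]
orientation: [180.0, 0.1, -179.9]
force: [-6.1, 0.0, 16.5]
opening: 0.0522
```

The TCP stopped at 0.0546 with the force jumping to 16.5 N, so this is the hard stop. I'll hold there and check by picture.

jog_arm --commands '[{"x":0,"y":0,"z":0,"roll":0},{"x":0,"y":0,"z":0,"roll":0},{"x":0,"y":0,"z":0,"roll":0},{"x":0,"y":0,"z":0,"roll":0},{"x":0,"y":0,"z":0,"roll":0}]'

```text
clock: 20.15
tool_pos: [0.628, 0.2183, 0.0546]
orientation: [180.0, 0.1, -179.9]
force: [-6.5, -0.5, 17.8]
opening: 0.0517
```

```bash
python3 - <<'E'
from h import *
o=ctrl.get_obs(); t=o['tool_pos'];print(t,o['orientation'],o['force'],o['opening'])
ims=[]
for c in ['side','scene']:
    s=ctrl.snapshot(c); np.savez(c+'12.npz',**s)
    u=proj(s,[.627,.213,.06]).astype(int); ims.append(cv2.resize(s['image'][u[1]-45:u[1]+35,u[0]-40:u[0]+40],(400,400),interpolation=cv2.INTER_CUBIC))
save('f12.png',np.hstack(ims))
E
```

```text
[0.6279982  0.21829475 0.05456025] [ 1.79967402e+02  1.27499994e-01 -1.79910488e+02] [-6.53636684 -0.4685192  17.75304339] 0.05165000232795036
```

View pics/f12.png

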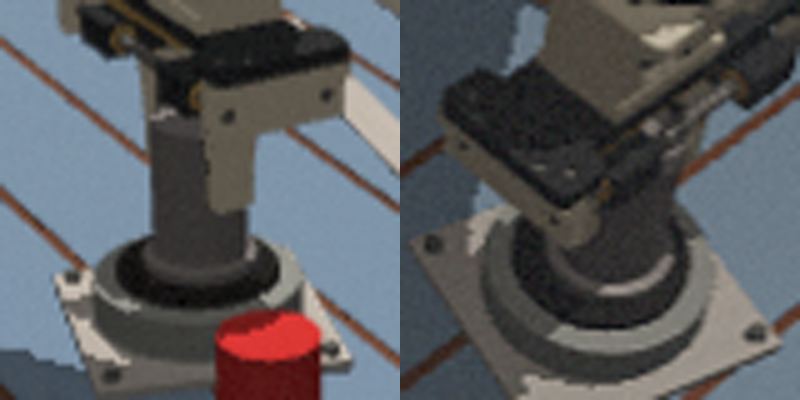

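The pad is down and the cup is upright. I'll let it come up slowly and then release.

jog_arm --commands '[{"x":0,"y":0,"z":-0.2,"roll":0},{"x":0,"y":0,"z":-0.2,"roll":0},{"x":0,"y":0,"z":-0.2,"roll":0},{"x":0,"y":0,"z":-0.2,"roll":0},{"x":0,"y":0,"z":-0.2,"roll":0},{"x":0,"y":0,"z":-0.15,"roll":0},{"x":0,"y":0,"z":0,"roll":0},{"x":0,"y":0,"z":0,"roll":0}]'

```text
clock: 21.05
tool_pos: [0.6276, 0.2182, 0.0635]
orientation: [180.0, 0.0, -179.9]
force: [0.5, 0.9, 4.0]
opening: 0.0517
```

jog_arm --commands '[{"x":0,"y":0,"z":-0.1,"roll":0},{"x":0,"y":0,"z":0,"roll":0},{"x":0,"y":0,"z":0,"roll":0}]'

```text
clock: 21.35
tool_pos: [0.6276, 0.2183, 0.0645]
orientation: [180.0, 0.0, -179.9]
force: [1.0, 0.0, 2.9]
opening: 0.0518
```

jog_arm --commands '[{"x":0,"y":0,"z":0,"roll":0},{"x":0,"y":0,"z":0,"roll":0},{"x":0,"y":0,"z":0,"roll":0},{"x":0,"y":0,"z":0,"roll":0},{"x":0,"y":0,"z":0,"roll":0},{"x":0,"y":0,"z":0,"roll":0}]' --gripper 8.7

```text
clock: 21.95
tool_pos: [0.6272, 0.218, 0.0644]
orientation: [-180.0, -0.0, -180.0]
force: [1.1, 0.0, -0.2]
opening: 0.0864
```

jog_arm --commands '[{"x":0,"y":0,"z":-1,"roll":0},{"x":0,"y":0,"z":-2,"roll":0},{"x":0,"y":0,"z":-3,"roll":0},{"x":0,"y":0,"z":-3,"roll":0},{"x":0,"y":0,"z":-3,"roll":0},{"x":0,"y":0,"z":-3,"roll":0},{"x":2,"y":0,"z":-2,"roll":0},{"x":3,"y":0,"z":0,"roll":0},{"x":3,"y":0,"z":0,"roll":0},{"x":0,"y":0,"z":0,"roll":0},{"x":0,"y":0,"z":0,"roll":0}]'

```text
clock: 23.05
tool_pos: [0.5472, 0.2182, 0.236]
orientation: [179.9, 0.1, -179.9]
force: [0.4, 0.0, -0.5]
opening: 0.0867
```

```bash
python3 - <<'E'
from h import *
o=ctrl.get_obs(); t=o['tool_pos'];print(t,o['force'],o['opening'],o['clock'])
ims=[]
for c in ['side','scene']:
    s=ctrl.snapshot(c); np.savez(c+'13.npz',**s); save(c+'13.png',s['image'])
    u=proj(s,[.627,.213,.06]).astype(int); ims.append(cv2.resize(s['image'][u[1]-45:u[1]+35,u[0]-40:u[0]+40],(400,400),interpolation=cv2.INTER_CUBIC))
save('f13.png',np.hstack(ims))
E
```

```text
[0.54717497 0.21821395 0.23600207] [ 0.36497188  0.04921313 -0.53744831] 0.08671030905289326 23.05
```

View pics/f13.png

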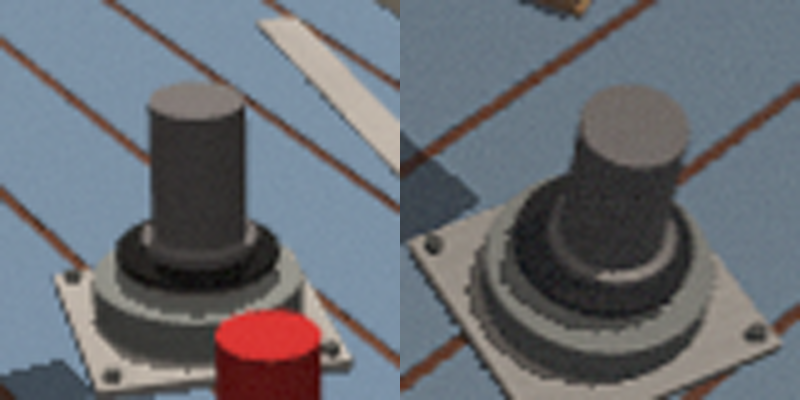

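View pics/scene13.png

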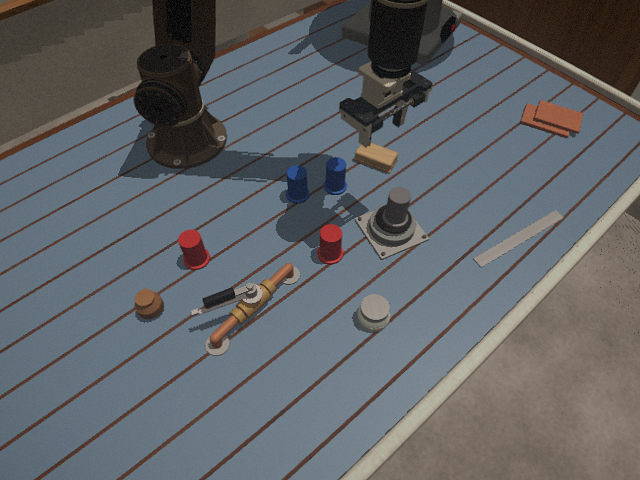

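The cup stands upright at the middle of the raised pad, scene (398,205). The lever lies over the pointer, scene (225,298), and the bystanders are where they were. Handing in.

```bash
python3 - <<'E'
from h import *
b=dict(np.load('scene13.npz'));u=proj(b,[.627,.213,.06]).astype(int)
print('cup top',atz(b,(u[0]-40+(635-400)/5,u[1]-45+125/5),.136))
ctrl.close_job()
E
```

```text
cup top [0.63032666 0.21785113 0.136     ]
the job is handed in; nothing more can be done
```

I set the valve, pressed the cup on the pad until it bottomed out, and left the cup standing there mouth down. The job was handed in at about 23 s of the 51 s allowed; no verdict was reported.

**What I did**
- **Valve:** I gripped the lever and turned it about 48° to the pointer.
- **Press:** I gripped the grey cup by its sides and pressed it down on the pad. It hit the hard stop 10 mm below first contact, at about 17 N. I held it down for about 0.7 s, let the pad come up, released the cup and moved the arm away.

**Last checks**
- **Lever:** It was within about 1.2° of the pointer in the scene and wrist views, measured just after I let go. It still lay over the pointer in the last picture.
- **Cup:** It stands upright on the raised pad, about 3 to 4 mm off centre by the scene camera.
- **Bystanders:** They look unmoved in the last picture. I judged that by eye and did not measure them.

**What failed or disagreed**
- **TCP height:** In the pictures the finger ends sit about 26 mm above the reported TCP, not at it as described. My first grasp of the lever therefore closed just above it and moved nothing. I lowered by that amount for both later grasps.
- **Side camera:** It read y about 4 to 8 mm lower than the other two cameras, so I relied on the scene and wrist cameras for positions.

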